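# Press a vial cap home with a ratchet capping press

### The job

The cap stands proud on the vial in the small capping press, and the press's ratchet is set to lift. Flip the little direction lever on top of the ratchet head all the way over so that it lowers (clockwise seen from above), then pump the ratchet handle back and forth until the cap is pressed fully home, and stop as soon as you feel it seat, for pressing on will crush the glass. Leave the lever at lower, let go of the press, do not touch the vial itself and do not disturb the things standing around it.

Things in the scene. Friction and masses are not known exactly. Their poses are not given: they have to be found in the camera images.
- press: Grey C-frame bench press, bolted down, base 175 x 130 mm. Origin on the table, below the vertical spindle axis; z up. At yaw 0 the column and handle point to -x (to the robot), the vial's open side to +x. On top, two stop pins for the handle rise to 200 mm.
- ratchet_handle (a joint): Handle swing about the spindle, rad, anticlockwise from above +, 0 along the press's -x; stops at -0.65, +0.65; stays where left. With lever at lower, clockwise strokes (value falling) lower the ram, back strokes click freely. At the knob: 1 to 1.5 N back, 2 to 3 N driving, 3 to 4 N while the cap slides, then rising 1 N per 7 mm of swing once home; glass breaks near 8 N.
- handle_knob (a point): Centre of the upright round black knob at the handle's end: 22 mm across, 39 mm tall, from 200 to 239 mm above the table, 125 mm from the spindle axis. It spins freely on its pin, so it can be gripped from above at one wrist angle for the whole swing. The bar (14 mm wide) and boss (26 mm) beneath it end at 198 mm.
- head_top (a point): Spindle axis at the top face of the ratchet head (steel drum 86 mm across, 174 to 206 mm above the table, turning with the handle); the handle lies along its own -x, z up. Inside is a coarse 16-tooth ratchet: up to 0.39 rad of each stroke can be lost before it bites.
- direction_lever (a joint): Lever on top of the ratchet head, turning about the spindle axis relative to the handle, rad: 0 (start, anticlockwise end) = lift; -0.9 (clockwise end, a stop) = lower; between them it may not bite. Stays where left; 2 to 3 N at its tip moves it. At its stop the handle begins to turn with it, at 4 to 9 N.
- lever_tip (a point): Top centre of the lever's upright paddle, dark steel, 8 mm (radial) x 7 mm x 22 mm tall, its top 232 mm above the table, 32 mm from the spindle axis, on the side away from the handle. A flat arm 9 mm wide joins it to a 26 mm disc on the axis, both up to 212 mm above the table.
- vial: Glass vial, 28 mm across, held upright in a dark steel nest under the ram; the nest is height-adjustable. Origin under the nest on the spindle axis, 20 to 26 mm above the table. Its grey cap (31 mm across, 16 mm tall) slides down on the neck.
- cap_top (a point): Centre of the cap's top face, on the spindle axis. Fully home it lies 67 mm above the vial's origin (the cap's skirt on the vial's shoulder, a firm stop); it starts 4 to 6 mm above that. It needs about 25 N from the ram to slide.
- ram: Round steel ram 24 mm across with a 30 mm rubber foot, sliding in the head above the vial. The foot's underside is 104 mm above this origin (and above the table at the start). It moves down 5 mm per radian of clockwise spindle turning. It starts 11 to 17 mm above where the cap is home: 2 to 4 full strokes.
- wash_bottle: Bystander: white bottle, 68 mm across, 150 mm tall; origin under its base.
- tub: Bystander: open white plastic tub, 90 mm across, 85 mm tall; origin under its base.
- spare_vial: Bystander: small capped glass vial, 28 mm across, 62 mm tall; origin under its base.
- needle_case: Bystander: open blue tray, 50 x 170 x 18 mm; origin under its base.
There are look-alikes about, which are no part of the job. What is shaped like the vial but purple or red is not meant. There is more than one size of the press; the job needs the larger.

How it is judged:
By the outcome, as a careful person would: the job done as asked, in the order asked, and still so for the second after the job is handed in, with the robot touching nothing.
It also fails if it takes over 72 s, if anything falls off the work surface, if the arm or the gripper's body presses on something with over 40 N, if the wrist force passes 120 N, or if a joint passes its speed limit or range.

### The arm

A 6-joint arm with a two-finger parallel gripper is mounted at the origin on the work surface. World frame = base frame: x ahead of the robot, y to its left, z up, the work surface at z = 0. Lengths are in mm, angles in rad, forces in N, time in s.
With the tool pointing down it reaches from about 275 to 750 mm from the base axis. Payload 10.2 kg.
Tool frame: the origin (TCP) lies midway between the tips of the shut fingers; the grasp point (between the pads) lies 19 mm behind it; z points along the fingers, y is the line along which they close (so a half turn about z gives the same grasp; the last joint's range is limited). The gripper opens to 85 mm and grips with 20 to 120 N. Pads are 22 mm wide; open, the fingers measure 114 mm over their backs; the gripper's body (76 mm by 85 mm) begins 54 mm behind the grasp point. The pads swing forward as they close: fully open they stand 13 mm farther back than shut.
Start: joints at [1.014, 0.313, 1.498, -0, 1.331, -0.223], TCP at [172.022, 496.024, 231.294] pointing down, gripper open.
Joint ranges: [-2.94, 2.94], [-0.97, 2.17], [0.19, 2.56], [-1.23, 4.37], [0.02, 3.11], [-2.88, 2.88]. Speed limits (rad/s): [2.39, 2.39, 3.01, 3.14, 3.14, 3.14].

### API

Orientations are given as a unit quaternion [w, x, y, z].
In Python, from rig import ctrl gives the robot as it stands.
- The arm moves only by the tool send_rows, never from a script. Its argument "targets" is a list of rows, each a list of 7 numbers: the closure, from -1 (fully open) to 1 (shut), so that 0 is half open, then the shift along the tool's x, y, z in m, then the turn, a rotation vector about the tool's x, y, z in rad. In form: [[claw, dx, dy, dz, ax, ay, az], ...]. A call has exactly 10 rows; each row shifts and turns the commanded pose from where the row before left it, along the tool's axes as they then stand; what a row does not reach is not made up. A row lasts 1/8 s, in which the tool goes at most 62.5 mm and 10.7 degrees, less where a joint would pass 70% of its speed; a pose out of reach is approached as far as the arm can. A call with a gripper value outside its range is refused whole. The fingers move at their own pace and stop on an object; "squeeze" is the grip in N (left out, the last holds). Time passes only in rows, so rows that do not move let the fingers close, or fill a call up. It gives the time, the measured TCP pose, the force, the opening and the grip force at its end, in the units of the state.
- ctrl.sense(): the state, without advancing time (a new reading comes with each control period).
- ctrl.capture(name): name is "scene" or "side" or "wrist"; returns a dict with "img" (480x640x3 uint8, red, green, blue), "camera_matrix" (3x3 intrinsics, pixels), "R" (3x3) and "t" (3): a world point X has camera coordinates R X + t. Camera axes: x right, y down, z forward; pixel columns grow to the right and rows downward; lengths in mm; the calibration is good to about 2 mm. A picture is of the moment at which its call begins. There is no depth.
- ctrl.finish_job(): hands the job in; it is judged then, once.
Trained networks look in a picture, given as the dict that the camera call returned (one of the last four; its "shot" number tells which), for a name from the list of things; names that differ only in an ending like _2 or _b are one class to them, and where a whole thing is asked for, a point or a joint stands for the part that bears it (a point fixed in the world has none). Each returns a list of dicts, best first, with "score" (0 to 1); they miss things now and then, are a little off and sometimes report something else, mostly with a low value. They report only what shows in the picture. A call takes as long as a camera call. They do not tell look-alikes from the thing itself.
- ctrl.boxes_of(query, picture): "extent" ([left, top, width, height] in pixels, round what is visible of it).
- ctrl.landmark_of(query, picture): "point" ([column, row] in pixels: a listed point, or the origin of a listed thing).
The state is a dict: "time_s": time; "joints": joint angles; "dq": joint speeds; "tau": joint torques, N m; "eef_pos": TCP position; "ee_rot": TCP orientation; "force": force on the tool from outside, world axes, zero at the start; "wrist_torque": the same for the moment, N m; "grip_width": opening from 0.0 (shut) to 1.0 (fully open); "grip_force": force on a finger pad.
Only numpy, scipy, OpenCV 4.12 (cv2) and the standard library are available. Lean on these libraries where they do the work, as an engineer would, in place of code of your own. Each camera call takes 0.05 s, during which the arm holds its last target. There are 200 camera calls.

## Working session

There is one attempt and no reset: what is moved stays moved. The work goes in short steps, Python scripts to look and compute and a tool call to move; the robot and the scene stay as the last step left them, time stands still between calls to the robot, and variables do not carry over. Pictures are saved under pics/ and viewed, at most 10 in all, crops included, and the job is handed in when it is done.

Besides the shell and the picture viewer there is one more tool, called after "Call:" by a JSON object that holds its "api" and its "payload", one argument or row to a line. send_rows: Moves the arm, as the interface text tells. Its arguments: {"type":"object","properties":{"targets":{"type":"array"},"squeeze":{"type":"number"}},"required":["targets"]}

```bash
mkdir -p pics; ls
cat > h.py <<'E'
import numpy as np, cv2
from rig import ctrl
def shot(n,f=None):
    p=ctrl.capture(n)
    if f: cv2.imwrite('pics/'+f,cv2.cvtColor(p['img'],cv2.COLOR_RGB2BGR))
    return p
def P(p): return np.array(p['camera_matrix'])@np.c_[np.array(p['R']),np.array(p['t'])]
def proj(p,X):
    q=P(p)@np.r_[X,1]; return q[:2]/q[2]
def tri(ps,uv):
    A=[]
    for p,(u,v) in zip(ps,uv):
        M=P(p); M=M/np.linalg.norm(M[2,:3]); A+= [u*M[2]-M[0], v*M[2]-M[1]]
    A=np.array(A); s=np.linalg.lstsq(A[:,:3],-A[:,3],rcond=None)[0]
    return s,[np.round(proj(p,s)-np.array(x),1) for p,x in zip(ps,uv)]
def atz(p,uv,z):
    M=P(p);u,v=uv; A=np.array([u*M[2]-M[0],v*M[2]-M[1]])
    return np.linalg.solve(A[:,:2],-A[:,3]-A[:,2]*z)
E
python3 - <<'E'
from h import *
a=shot('scene','s1.png');b=shot('side','d1.png')
for n,p in(('scene',a),('side',b)):
  print(n,'cam',np.round(-np.array(p['R']).T@p['t']))
  for q in['press','handle_knob','head_top','lever_tip','cap_top','vial','wash_bottle','tub','spare_vial','needle_case']:
    print(q,[(np.round(d['point']).tolist(),round(d['score'],2)) for d in ctrl.landmark_of(q,p)[:4]])
print(ctrl.sense())
E
```

```text
pics
scene cam [1023. -436.  747.]
press [([311.0, 423.0], 0.93), ([298.0, 296.0], 0.56)]
handle_knob [([242.0, 182.0], 0.89), ([254.0, 350.0], 0.6)]
head_top [([294.0, 217.0], 0.73), ([310.0, 371.0], 0.58)]
lever_tip [([329.0, 365.0], 0.73), ([312.0, 208.0], 0.58)]
cap_top [([297.0, 265.0], 0.52), ([329.0, 202.0], 0.49), ([299.0, 291.0], 0.32)]
vial [([299.0, 290.0], 0.93), ([326.0, 233.0], 0.83), ([206.0, 302.0], 0.57), ([366.0, 254.0], 0.27)]
wash_bottle [([367.0, 252.0], 0.8)]
tub [([216.0, 364.0], 0.7)]
spare_vial [([322.0, 351.0], 0.8)]
needle_case [([295.0, 264.0], 0.17)]
side cam [ 389. -998.  821.]
press [([429.0, 359.0], 0.6)]
handle_knob [([399.0, 309.0], 0.83), ([248.0, 235.0], 0.74)]
head_top [([312.0, 233.0], 0.92), ([438.0, 297.0], 0.88)]
lever_tip [([324.0, 214.0], 0.7), ([442.0, 280.0], 0.63), ([356.0, 281.0], 0.21)]
cap_top [([312.0, 283.0], 0.65), ([269.0, 330.0], 0.48)]
vial [([271.0, 360.0], 0.86)]
wash_bottle []
tub [([331.0, 386.0], 0.85)]
spare_vial [([374.0, 329.0], 0.7)]
needle_case [([353.0, 283.0], 0.83)]
{'time_s': 1.1, 'joints': array([ 1.01355388e+00,  3.12905714e-01,  1.49772018e+00,  1.15601393e-05,
        1.33101013e+00, -2.23396610e-01]), 'dq': array([-0.00023619,  0.00212067,  0.0015483 , -0.00089272, -0.00119348,
       -0.00051759]), 'tau': array([ 9.95738992e-04, -4.12184608e+01, -2.59899974e+01, -6.43166186e-05,
        6.12415515e-04, -2.23629166e-05]), 'eef_pos': array([172.03658844, 496.00881599, 231.28364677]), 'ee_rot': array([-1.34422758e-05,  1.66150182e-01,  9.86100460e-01, -1.79155637e-05]), 'force': array([-0.56664651,  0.54427085,  0.32868559]), 'wrist_torque': array([0.03613435, 0.02245516, 0.00730487]), 'grip_force': 0.0, 'grip_width': 1.0019312072285962}
```

View pics/s1.png

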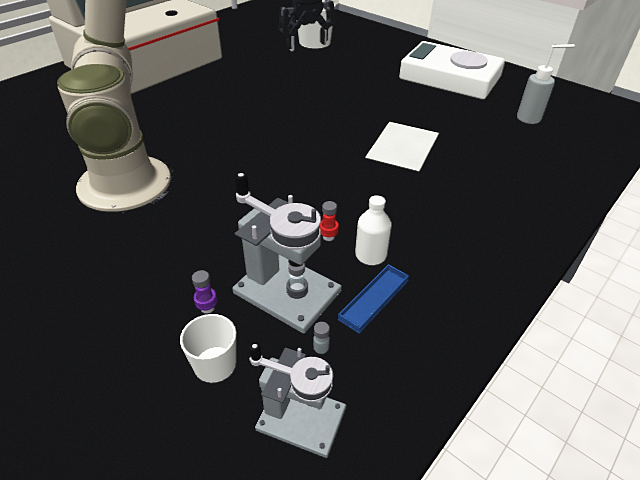

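View pics/d1.png

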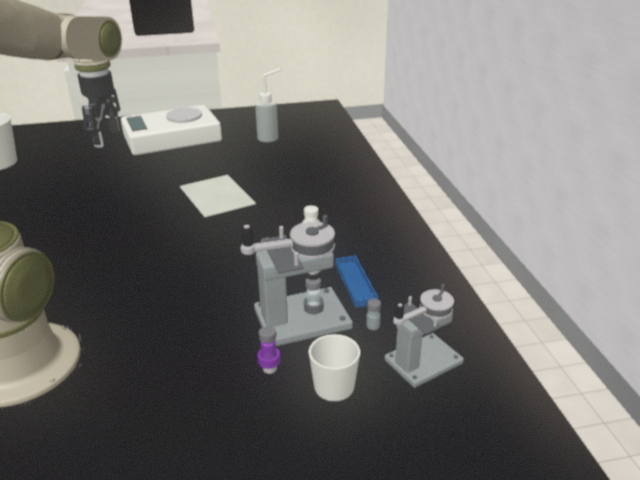

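Run:
```python
from h import *
a=shot('scene');b=shot('side')
for n,u,v in [('knob',(242,182),(248,235)),('head',(294,217),(312,233)),('lever',(312,208),(324,214)),('cap',(297,265),(312,283)),
 ('knobS',(254,350),(399,309)),('headS',(310,371),(438,297)),('leverS',(329,365),(442,280))]:
  print(n,*tri([a,b],[u,v]))
for n,uv in [('press',(298,296)),('pressS',(311,423)),('tub',(216,364)),('spare',(322,351)),('bottle',(367,252)),('v1',(326,233)),('v2',(206,302))]: print(n,atz(a,uv,0))
for n,uv in [('tub',(331,386)),('spare',(374,329)),('case',(353,283)),('v',(271,360)),('pS',(429,359))]: print('side',n,atz(b,uv,0))
```

```text
knob [457.71303473   8.88284751 219.89129156] [array([-0.2,  2. ]), array([-0.5, -1.1])]
head [580.2945443   13.18334847 205.26588417] [array([-0.2,  2.2]), array([-0.6, -1.1])]
lever [608.03029892  27.92003272 234.11449237] [array([-0.1,  0.8]), array([-0.2, -0.4])]
cap [579.10860931  18.4505025   83.80399654] [array([-0.2,  2.1]), array([-0.6, -1. ])]
knobS [ 692.76447051 -189.96797674  154.12073277] [array([-0. ,  0.3]), array([-0.1, -0.1])]
headS [ 774.23183867 -161.73933756  147.39327205] [array([-0.1,  2.3]), array([-0.8, -0.9])]
leverS [ 790.7183805  -140.764754    164.51572589] [array([ 0.1, -1.5]), array([0.5, 0.5])]
press [578.92211169  19.5973068 ]
pressS [ 774.56534404 -159.70196669]
tub [ 578.05880873 -189.33263379]
spare [698.86614892 -45.89890384]
bottle [605.40247976 210.58803109]
v1 [499.23751466 197.56722891]
v2 [ 455.48276371 -111.2788495 ]
side tub [ 571.94346151 -192.58466885]
side spare [692.91751843 -55.37739652]
side case [691.55824064 109.43660538]
side v [ 475.10585033 -100.53917095]
side pS [ 770.64417479 -163.83337636]
```

Two presses: large with head at scene pixel (294,217), small with head at (310,371). The large one is chosen: its knob triangulates to z≈220 and its head to z≈205, against 154/147 for the small one. The look-alike vials are red (329,222) and purple (205,292), and the spare vial is at (321,337). The real vial is in the large press's nest at (297,278). I'll move above it for a close wrist view.

Call:
{"api": "send_rows", "payload": {
  "targets": [
    [-1,-0.05,-0.033,-0.015,0,0,0],
    [-1,-0.05,-0.033,-0.015,0,0,0],
    [-1,-0.05,-0.033,-0.015,0,0,0],
    [-1,-0.05,-0.033,-0.015,0,0,0],
    [-1,-0.05,-0.033,-0.015,0,0,0],
    [-1,-0.05,-0.033,-0.015,0,0,0],
    [-1,-0.05,-0.033,-0.015,0,0,0],
    [-1,-0.05,-0.033,-0.015,0,0,0],
    [-1,-0.05,-0.033,-0.015,0,0,0],
    [-1,-0.05,-0.033,-0.015,0,0,0]
  ]
}}

```text
time_s: 2.45
eef_pos: [537.2, 18.6, 381.9]
ee_rot: [0.0, 0.166, 0.986, 0.0]
force: [0.7, 1.8, 0.8]
grip_width: 0.999
grip_force: 0.0
```

Run:
```python
from h import *
s=ctrl.sense(); print(s['eef_pos'],s['ee_rot'],s['time_s'])
a=shot('wrist','w1.png'); print('cam',-np.array(a['R']).T@a['t'])
for q,z in[('handle_knob',239),('head_top',206),('lever_tip',232)]:
    for d in ctrl.landmark_of(q,a)[:3]: print(q,np.round(d['point']),round(d['score'],2),atz(a,d['point'],z))
print(proj(a,[458,9,239]),proj(a,[580,14,206]))
```

```text
[537.17778627  18.62212403 381.93057669] [2.25409161e-04 1.66256984e-01 9.86082431e-01 5.57406346e-05] 2.45
cam [464.06637898  44.83533254 524.95193435]
handle_knob [273. 121.] 0.94 [454.88550803  13.58922762]
handle_knob [192. 384.] 0.93 [ 638.93682887 -134.96768525]
head_top [243. 426.] 0.84 [ 723.12043837 -128.43928296]
head_top [332. 260.] 0.78 [580.27817155  16.43709018]
head_top [412. 260.] 0.41 [604.20990402  83.5477012 ]
lever_tip [361. 299.] 0.72 [612.67963468  31.01151236]
lever_tip [261. 439.] 0.61 [ 723.0948037 -104.0768478]
[268.80111887 127.80552263] [328.89976911 260.26752311]
```

View pics/w1.png

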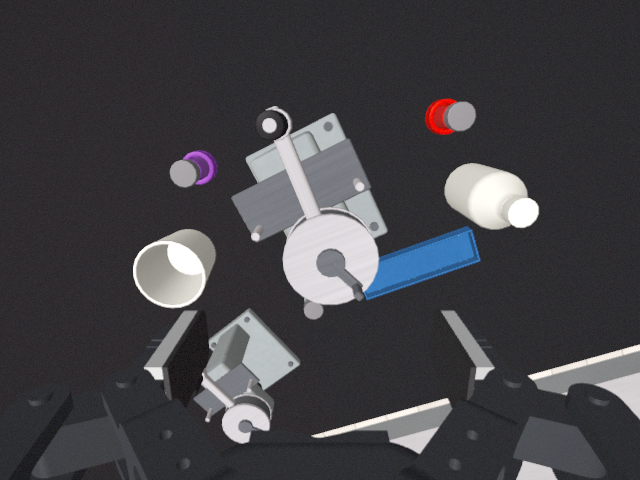

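The wrist view shows the knob at (270,124), the head centre at (331,262), the paddle top at (359,296), and the stop pins at (257,233) and (360,184). I'll combine the views.

Run:
```python
from h import *
w=shot('wrist');a=shot('scene');b=shot('side')
def pt(p,q,near):
    L=ctrl.landmark_of(q,p); L=[d['point'] for d in L if np.hypot(*(np.array(d['point'])-near))<25]
    return L[0] if L else near
R={}
for q,n in[('handle_knob',[(273,121),(242,182),(248,235)]),('head_top',[(332,260),(294,217),(312,233)]),('lever_tip',[(361,299),(312,208),(324,214)])]:
    uv=[pt(p,q,x) for p,x in zip((w,a,b),n)]; X,e=tri([w,a,b],uv); R[q]=X; print(q,np.round(X,1),e)
p1=atz(w,(257,233),200);p2=atz(w,(360,184),200)
c=R['head_top'][:2]; print('pins',p1,p2,[np.degrees(np.arctan2(*(c-p)[::-1])) for p in(p1,p2)],[np.hypot(*(p-c)) for p in(p1,p2)])
for q in('handle_knob','lever_tip'):
    v=R[q][:2]-c; print(q,np.hypot(*v),np.degrees(np.arctan2(v[1],v[0])))
cv2.imwrite('pics/w2.png',cv2.cvtColor(cv2.resize(w['img'][90:320,220:420],None,fx=2.6,fy=2.6,interpolation=cv2.INTER_CUBIC),cv2.COLOR_RGB2BGR))
```

```text
handle_knob [453.5  12.3 218.6] [array([-0.5,  0.7]), array([0.1, 1.1]), array([-0.5, -0.6])]
head_top [582.5  17.4 199.2] [array([ 2.6, -3.5]), array([-1.7,  2.7]), array([ 0.3, -1.5])]
lever_tip [609.6  29.5 230.3] [array([-2.4, -2.8]), array([0.2, 3.6]), array([-0.6, -2. ])]
pins [535.69022809 -36.79138469] [524.28242696  61.87981527] [np.float64(49.1780844335946), np.float64(-37.348097530329845)] [np.float64(71.65114284545298), np.float64(73.26978437459762)]
handle_knob 129.1585651343633 -177.72726384608362
lever_tip 29.624901791059777 24.08752340938497
```

View pics/w2.png

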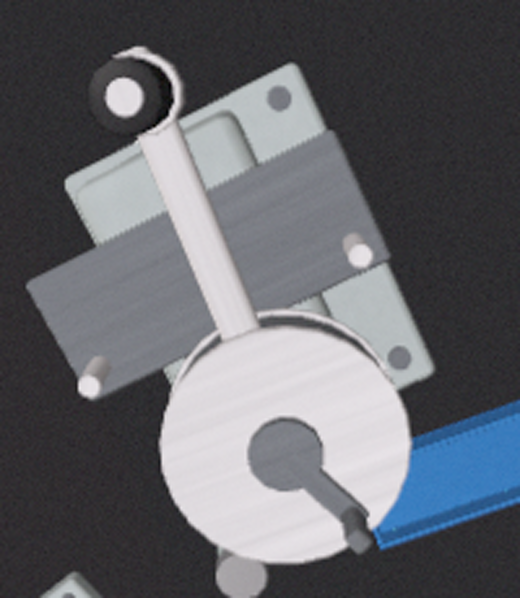

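The larger press is confirmed: the paddle is at about 25° from the head's axis, the handle is near 2°, and the pins sit symmetric about yaw≈6°. Next I'll go above the paddle with the fingers narrowed to straddle it tangentially.

Call:
{"api": "send_rows", "payload": {
  "targets": [
    [0.44,-0.016,0.0082,0.0115,0,0,0],
    [0.44,-0.016,0.0082,0.0115,0,0,0],
    [0.44,-0.016,0.0082,0.0115,0,0,0],
    [0.44,-0.016,0.0082,0.0115,0,0,0],
    [0.44,0,0,0.0075,0,0,-0.13],
    [0.44,0,0,0.0075,0,0,-0.13],
    [0.44,0,0,0.0075,0,0,-0.13],
    [0.44,0,0,0.0075,0,0,-0.13],
    [0.44,0,0,0.0075,0,0,-0.13],
    [0.44,0,0,0.0075,0,0,-0.13]
  ]
}}

```text
time_s: 4.5
eef_pos: [607.5, 30.4, 290.0]
ee_rot: [-0.0, -0.223, 0.975, 0.0]
force: [-0.3, 0.2, -0.6]
grip_width: 0.281
grip_force: 0.0
```

Run:
```python
from h import *
s=ctrl.sense(); print(s['eef_pos'],s['ee_rot'],s['force'])
w=shot('wrist','w3.png')
for q,z in[('handle_knob',239),('head_top',206),('lever_tip',232)]:
    for d in ctrl.landmark_of(q,w)[:3]: print(q,np.round(d['point']),round(d['score'],2),atz(w,d['point'],z))
print('exp lever',proj(w,[608.4,28.8,232]),'TCP at 232',proj(w,[*s['eef_pos'][:2],232]))
```

```text
[607.49040417  30.43889184 289.95635818] [-1.02716241e-04 -2.23334888e-01  9.74741769e-01  3.12910698e-05] [-0.33830556  0.21180756 -0.60679233]
handle_knob [  3. 202.] 0.76 [ 645.59554005 -131.43860491]
handle_knob [314. 201.] 0.73 [575.03696143  12.60954247]
head_top [319. 202.] 0.89 [580.67159643  18.11049942]
head_top [ 28. 301.] 0.88 [ 722.90534464 -124.73910277]
lever_tip [317. 265.] 0.79 [608.7496007   30.49669483]
lever_tip [ 26. 332.] 0.64 [ 722.52537211 -107.0582025 ]
lever_tip [138.  70.] 0.2 [555.37652554 -91.16464474]
exp lever [314.34536394 263.34763968] TCP at 232 [317.67990732 263.17066522]
```

View pics/w3.png

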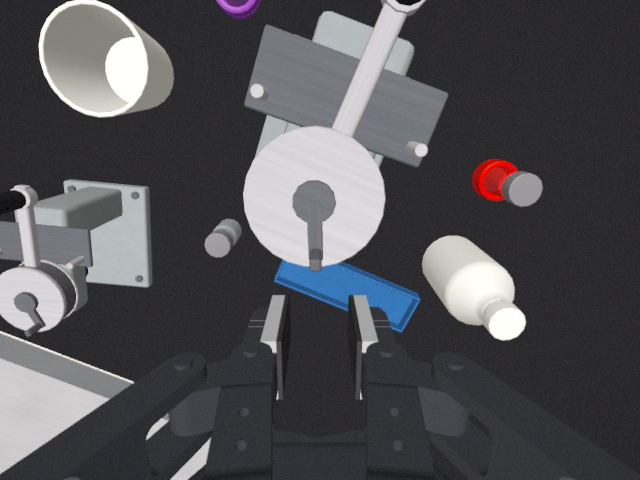

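The wrist view shows the paddle top at (316,265) straight below the disc centre (314,201), centred between the fingers. Descending.

Call:
{"api": "send_rows", "payload": {
  "targets": [
    [0.44,0,0,0.008,0,0,0],
    [0.44,0,0,0.008,0,0,0],
    [0.44,0,0,0.008,0,0,0],
    [0.44,0,0,0.008,0,0,0],
    [0.44,0,0,0.008,0,0,0],
    [0.44,0,0,0.008,0,0,0],
    [0.44,0,0,0.008,0,0,0],
    [0.44,0,0,0.008,0,0,0],
    [0.44,0,0,0.008,0,0,0],
    [0.44,0,0,0,0,0,0]
  ]
}}

```text
time_s: 5.95
eef_pos: [607.3, 30.5, 217.6]
ee_rot: [-0.001, -0.221, 0.975, 0.0]
force: [0.0, 0.5, -0.3]
grip_width: 0.284
grip_force: 0.0
```

Call:
{"api": "send_rows", "payload": {
  "targets": [
    [0.44,0,-0.004,0,0,0,0],
    [0.44,0,-0.004,0,0,0,0],
    [0.44,0.0002,-0.0032,0,0,0,0.1],
    [0.44,0.0002,-0.0032,0,0,0,0.1],
    [0.44,0.0002,-0.0032,0,0,0,0.1],
    [0.44,0.0002,-0.0032,0,0,0,0.1],
    [0.44,0.0002,-0.0032,0,0,0,0.1],
    [0.44,0.0002,-0.0032,0,0,0,0.1],
    [0.44,0.0002,-0.0032,0,0,0,0.1],
    [0.44,0,0,0,0,0,0]
  ]
}}

```text
time_s: 7.2
eef_pos: [612.8, 1.2, 218.4]
ee_rot: [-0.0, 0.126, 0.992, 0.0]
force: [-1.0, 0.6, 0.6]
grip_width: 0.282
grip_force: 0.5
```

Run:
```python
from h import *
s=ctrl.sense(); print(s['eef_pos'],s['ee_rot'],s['force'],s['time_s'])
w=shot('wrist','w4.png');a=shot('scene')
for q,z in[('handle_knob',239),('lever_tip',232)]:
  for p in (w,a):
    for d in ctrl.landmark_of(q,p)[:3]: print(q,np.round(d['point']),round(d['score'],2),atz(p,d['point'],z))
```

```text
[612.8272662    1.22999523 218.35315823] [-5.57127523e-05  1.26203713e-01  9.92004335e-01  1.38131385e-04] [-1.03516409  0.5849068   0.60613097] 7.2
handle_knob [ 78. 433.] 0.91 [ 629.32747501 -101.52550744]
handle_knob [240. 183.] 0.95 [472.55847306  -6.81138685]
handle_knob [258. 350.] 0.64 [ 742.84429231 -221.38791339]
lever_tip [342. 328.] 0.69 [613.98837646  11.01636436]
lever_tip [537. 154.] 0.67 [566.7398329   88.37232605]
lever_tip [329. 367.] 0.67 [ 820.00045346 -178.70970591]
lever_tip [308. 213.] 0.52 [607.86421229  17.29489851]
```

View pics/w4.png

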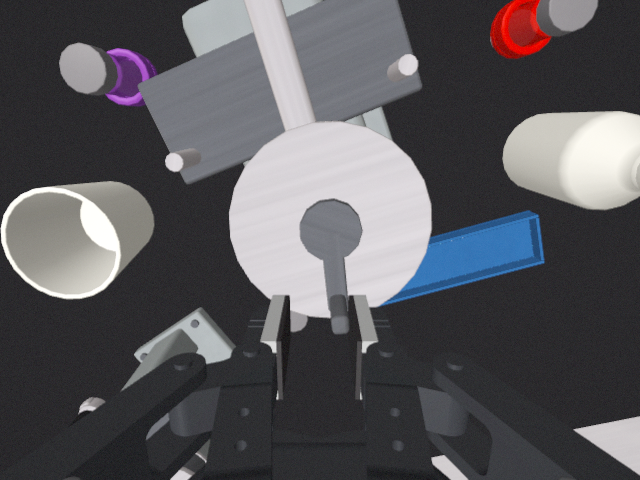

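The lever is partway, at about -9° with the paddle against the +y finger at (340,325). Continuing the arc in smaller steps.

Call:
{"api": "send_rows", "payload": {
  "targets": [
    [0.44,0.0001,-0.0026,0,0,0,0.08],
    [0.44,0.0001,-0.0026,0,0,0,0.08],
    [0.44,0.0001,-0.0026,0,0,0,0.08],
    [0.44,0,-0.001,0,0,0,0.03],
    [0.44,0,-0.001,0,0,0,0.03],
    [0.44,0,0,0,0,0,0],
    [0.44,0,0,0,0,0,0],
    [0.44,0,0,0,0,0,0],
    [0.44,0,0,0,0,0,0],
    [0.44,0,0,0,0,0,0]
  ]
}}

```text
time_s: 8.75
eef_pos: [609.0, -7.6, 218.3]
ee_rot: [-0.0, 0.273, 0.962, 0.0]
force: [-0.6, 4.6, -0.2]
grip_width: 0.28
grip_force: 1.4
```

Run:
```python
from h import *
w=shot('wrist')
for q,z in[('head_top',206),('lever_tip',232)]:
    for d in ctrl.landmark_of(q,w)[:2]: print(q,np.round(d['point']),round(d['score'],2),atz(w,d['point'],z))
for i in range(4): ctrl.capture('side'); s=ctrl.sense(); print(s['force'],s['grip_force'])
```

```text
head_top [331. 229.] 0.77 [583.48583218  14.85515963]
lever_tip [342. 327.] 0.77 [612.18384257   1.654099  ]
[-0.54524058  4.20028887  0.24400093] 1.4477559446822852
[0.13885909 3.19349222 0.62390388] 1.4601033157669008
[-0.04716979  3.4072268  -0.84570858] 1.4642863674089313
[-0.34544697  3.34062506 -0.54535171] 1.4599758165422827
```

Call:
{"api": "send_rows", "payload": {
  "targets": [
    [0.44,0,-0.0016,0,0,0,0.05],
    [0.44,0,-0.0016,0,0,0,0.05],
    [0.44,0,0,0,0,0,0],
    [0.44,0,0,0,0,0,0],
    [0.44,0,0,0,0,0,0],
    [0.44,0,0,0,0,0,0],
    [0.44,0,0,0,0,0,0],
    [0.44,0,0,0,0,0,0],
    [0.44,0,0,0,0,0,0],
    [0.44,0,0,0,0,0,0]
  ]
}}

```text
time_s: 10.35
eef_pos: [607.3, -10.4, 218.3]
ee_rot: [0.0, 0.321, 0.947, -0.0]
force: [-0.0, 0.6, -0.6]
grip_width: 0.277
grip_force: 0.5
```

Run:
```python
from h import *
w=shot('wrist','w5.png')
for q,z in[('head_top',206),('lever_tip',232)]:
    for d in ctrl.landmark_of(q,w)[:2]: print(q,np.round(d['point']),round(d['score'],2),atz(w,d['point'],z))
for i in range(3): a=ctrl.capture('scene'); s=ctrl.sense(); print(s['force'],s['grip_force'])
for d in ctrl.landmark_of('handle_knob',a)[:2]: print(d['point'],atz(a,d['point'],220))
```

```text
head_top [330. 222.] 0.93 [581.26829545  16.07139906]
lever_tip [340. 322.] 0.95 [609.00903865  -0.76188699]
[ 0.72280056 -0.11470867  0.22391062] 0.4632502351887524
[-0.96230111  0.25960105 -1.13675308] 0.4559234608314
[ 0.64457617  1.02081134 -0.67085172] 0.44891996949445456
[246.3, 179.5] [453.64598734  23.3754222 ]
[256.1, 350.4] [ 731.53783487 -215.67446194]
```

View pics/w5.png

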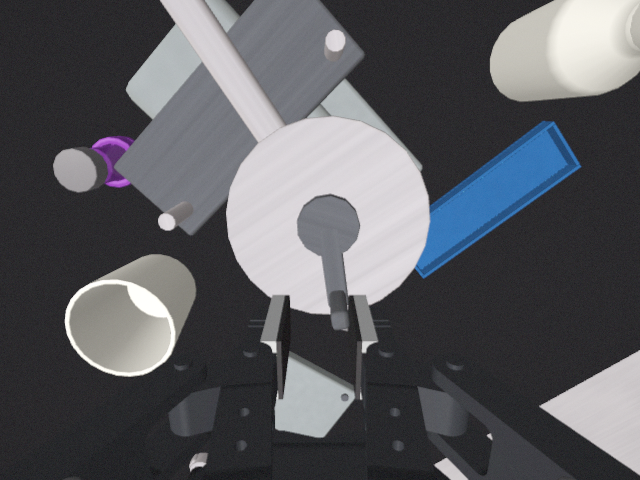

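The scene camera shows the knob shifted (242,182)→(246,179.5): the handle has started to turn with the lever, and relative travel is about 0.88 rad, so the lever is at its stop. I'll back off the paddle, lift, and go over the knob.

Call:
{"api": "send_rows", "payload": {
  "targets": [
    [0.44,0,0.004,0,0,0,0],
    [0.44,0,0,-0.035,0,0,0],
    [0.44,0,0,-0.035,0,0,0],
    [-0.06,0.0466,-0.0238,0,0,0,0],
    [-0.06,0.0466,-0.0238,0,0,0,0],
    [-0.06,0.0466,-0.0238,0,0,0,0],
    [-0.06,0,0,0,0,0,-0.18],
    [-0.06,0,0,0,0,0,-0.18],
    [-0.06,0,0,0,0,0,-0.18],
    [-0.06,0,0,0,0,0,-0.18]
  ]
}}

```text
time_s: 11.95
eef_pos: [455.4, 21.2, 288.5]
ee_rot: [0.0, -0.036, 0.999, -0.0]
force: [-0.4, -0.5, 0.5]
grip_width: 0.531
grip_force: 0.0
```

Run:
```python
from h import *
s=ctrl.sense(); print(s['eef_pos'],s['ee_rot'],s['force'],s['time_s'],s['grip_width'])
w=shot('wrist','w6.png');a=shot('scene');b=shot('side')
print('TCPpix@239',proj(w,[*s['eef_pos'][:2],239]))
for p,z in((w,220),(a,220),(b,220)):
  for d in ctrl.landmark_of('handle_knob',p)[:2]: print(np.round(d['point']),round(d['score'],2),atz(p,d['point'],z))
```

```text
[455.36725389  21.17058355 288.4882423 ] [ 1.33790691e-04 -3.60779819e-02  9.99348954e-01 -1.69072246e-04] [-0.38513136 -0.51971419  0.4566271 ] 11.95 0.531422482974983
TCPpix@239 [317.47984985 269.22455138]
[322. 258.] 0.72 [455.95377399  23.97833925]
[246. 178.] 0.95 [450.00774604  26.23652286]
[255. 351.] 0.64 [ 731.10469416 -217.85595964]
[398. 312.] 0.93 [ 659.54126021 -275.76627856]
[247. 230.] 0.73 [458.02934664  22.91798664]
```

View pics/w6.png

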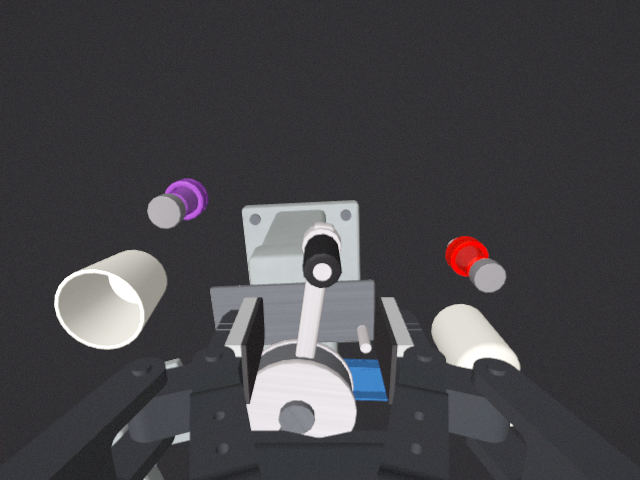

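The knob top is at (322,271), and the TCP projects to (317,269): centred. Descend and grip.

Call:
{"api": "send_rows", "payload": {
  "targets": [
    [-0.06,0,0.0013,0.0082,0,0,0],
    [-0.06,0,0,0.0082,0,0,0],
    [-0.06,0,0,0.0082,0,0,0],
    [-0.06,0,0,0.0082,0,0,0],
    [-0.06,0,0,0.0082,0,0,0],
    [-0.06,0,0,0.0082,0,0,0],
    [-0.06,0,0,0.0082,0,0,0],
    [-0.06,0,0,0.0082,0,0,0],
    [-0.06,0,0,0.0082,0,0,0],
    [-0.06,0,0,0.0082,0,0,0]
  ]
}}

```text
time_s: 13.5
eef_pos: [455.2, 22.4, 205.8]
ee_rot: [0.0, -0.033, 0.999, -0.0]
force: [-0.3, 0.3, -0.3]
grip_width: 0.529
grip_force: 0.0
```

Call:
{"api": "send_rows", "payload": {
  "targets": [
    [0.6,0,0,0,0,0,0],
    [0.6,0,0,0,0,0,0],
    [0.6,0,0,0,0,0,0],
    [0.6,0,0,0,0,0,0],
    [0.6,0,0,0,0,0,0],
    [0.6,0,0,0,0,0,0],
    [0.6,0,0,0,0,0,0],
    [0.6,0,0,0,0,0,0],
    [0.6,0,0,0,0,0,0],
    [0.6,0,0,0,0,0,0]
  ],
  "squeeze": 20
}}

```text
time_s: 14.75
eef_pos: [455.2, 22.5, 206.2]
ee_rot: [-0.0, -0.033, 0.999, 0.0]
force: [-0.3, 0.1, -4.2]
grip_width: 0.247
grip_force: 21.6
```

Run:
```python
from h import *
for i in range(4): ctrl.capture('side'); s=ctrl.sense(); print(s['force'],s['grip_force'],s['eef_pos'])
```

```text
[ 0.16500602 -0.49938833 -3.68286089] 21.55501663684845 [455.16412824  22.45805022 206.25737361]
[-0.15469372 -0.75305703 -3.4381359 ] 21.553494036197662 [455.1552774   22.42422573 206.24505563]
[-0.38291578 -0.47799646 -4.51157475] 21.553418040275574 [455.1598293   22.44191372 206.25585589]
[-0.35368591  0.23821019 -3.7374521 ] 21.55230402946472 [455.14935346  22.45825205 206.25096832]
```

Gripped (opening ≈21 mm, knob radius checks at 125 mm). I'll make a helper for arc rows about the spindle.

```bash
cat >> h.py <<'E'
C=np.array([580,16.])
def arc(h1,h2,n,r=125):
    s=ctrl.sense(); w,x,y,z=s['ee_rot']; a=2*np.arctan2(y,x); xt=np.array([np.cos(a),np.sin(a)]); yt=np.array([xt[1],-xt[0]])
    k=s['eef_pos'][:2]; v=C-k; print('h now',np.degrees(np.arctan2(v[1],v[0])),'r',np.hypot(*v))
    H=np.radians(np.linspace(h1,h2,n+1)); p=C-r*np.c_[np.cos(H),np.sin(H)]
    for d in np.diff(p,axis=0): print([round(float(d@xt/1000),4),round(float(d@yt/1000),4)],end=' ')
    print()
E
python3 -c "
from h import *
arc(-3,40,9); arc(40,-28,9); arc(-28,40,9)"
```

```text
h now -2.961146664604038 r 125.01757061161847
[0.0008, -0.0104] [-0.0001, -0.0104] [-0.0009, -0.0104] [-0.0018, -0.0103] [-0.0026, -0.0101] [-0.0035, -0.0098] [-0.0043, -0.0095] [-0.0051, -0.0091] [-0.0058, -0.0087] 
h now -2.961146664604038 r 125.01757061161847
[0.0088, 0.0139] [0.0069, 0.0149] [0.0049, 0.0157] [0.0028, 0.0162] [0.0006, 0.0165] [-0.0015, 0.0164] [-0.0037, 0.0161] [-0.0058, 0.0154] [-0.0077, 0.0145] 
h now -2.961146664604038 r 125.01757061161847
[0.0077, -0.0145] [0.0058, -0.0154] [0.0037, -0.0161] [0.0015, -0.0164] [-0.0006, -0.0165] [-0.0028, -0.0162] [-0.0049, -0.0157] [-0.0069, -0.0149] [-0.0088, -0.0139]
```

Call:
{"api": "send_rows", "payload": {
  "targets": [
    [0.6,0.0008,-0.0104,0,0,0,0],
    [0.6,-0.0001,-0.0104,0,0,0,0],
    [0.6,-0.0009,-0.0104,0,0,0,0],
    [0.6,-0.0018,-0.0103,0,0,0,0],
    [0.6,-0.0026,-0.0101,0,0,0,0],
    [0.6,-0.0035,-0.0098,0,0,0,0],
    [0.6,-0.0043,-0.0095,0,0,0,0],
    [0.6,-0.0051,-0.0091,0,0,0,0],
    [0.6,-0.0058,-0.0087,0,0,0,0],
    [0.6,0,0,0,0,0,0]
  ]
}}

```text
time_s: 16.2
eef_pos: [484.6, -66.5, 206.3]
ee_rot: [-0.0, -0.033, 0.999, -0.001]
force: [-4.4, -5.4, -3.9]
grip_width: 0.247
grip_force: 21.7
```

Run:
```python
from h import *
a=shot('scene','s2.png')
s=ctrl.sense(); print(s['force'],s['wrist_torque'],s['eef_pos']);arc(40,-28,9)
for q in('handle_knob','lever_tip','head_top'): print(q,[(d['point'],d['score']) for d in ctrl.landmark_of(q,a)[:2]])
cv2.imwrite('pics/s2.png',cv2.cvtColor(cv2.resize(a['img'][130:340,190:400],None,fx=2.8,fy=2.8,interpolation=cv2.INTER_CUBIC),cv2.COLOR_RGB2BGR))
```

```text
[-4.18163035 -4.69161295 -2.70269352] [-0.68704807  0.68998151  0.00635476] [484.39392579 -66.28964325 206.23962439]
h now 40.71909311736139 r 126.14319962501817
[0.0088, 0.0139] [0.0069, 0.0149] [0.0049, 0.0157] [0.0028, 0.0162] [0.0006, 0.0165] [-0.0015, 0.0164] [-0.0037, 0.0161] [-0.0057, 0.0154] [-0.0077, 0.0145] 
handle_knob [([220.4, 214.5], 0.83), ([256.2, 350.5], 0.58)]
lever_tip [([330.1, 368.0], 0.75), ([312.1, 208.7], 0.72)]
head_top [([312.3, 372.1], 0.91), ([293.9, 214.4], 0.72)]
```

View pics/s2.png

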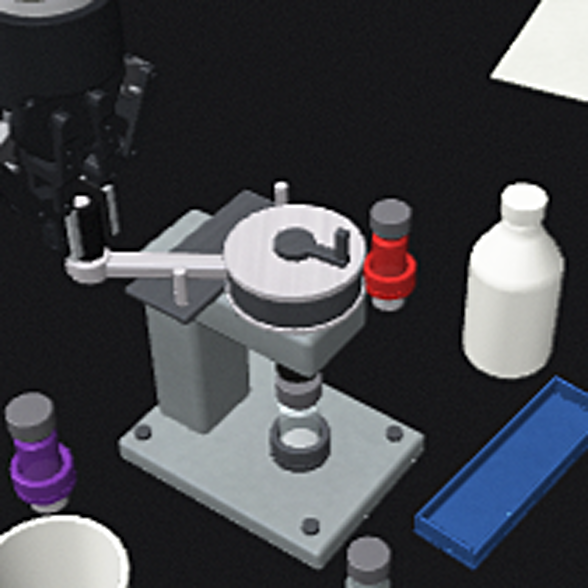

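The lever is at the "lower" end relative to the handle, and the force on the tool is mostly radial, so the true spindle centre is nearer (580,14). I'll correct the centre and drive the first stroke; it is safe, since at least 2.2 rad is needed.

```bash
cat >> h.py <<'E'
C=np.array([580,14.])
def tang(n=5):
    F=[]
    for i in range(n):
        ctrl.capture('side'); s=ctrl.sense(); F.append(s['force'])
    F=np.mean(F,0); k=s['eef_pos'][:2]; v=C-k; h=np.arctan2(v[1],v[0])
    print('t',s['time_s'],'h',round(np.degrees(h),1),'r',round(np.hypot(*v),1),'resist',round(F[0]*np.sin(h)-F[1]*np.cos(h),2),'radial out',round(-F[0]*np.cos(h)-F[1]*np.sin(h),2))
E
python3 -c "
from h import *
arc(40,-29,9)"
```

```text
h now 39.930937785608485 r 124.85071548501166
[0.009, 0.0141] [0.007, 0.0152] [0.0049, 0.016] [0.0027, 0.0165] [0.0005, 0.0167] [-0.0017, 0.0166] [-0.0039, 0.0162] [-0.0061, 0.0156] [-0.0081, 0.0146]
```

Call:
{"api": "send_rows", "payload": {
  "targets": [
    [0.6,0.009,0.0121,0,0,0,0],
    [0.6,0.007,0.0152,0,0,0,0],
    [0.6,0.0049,0.016,0,0,0,0],
    [0.6,0.0027,0.0165,0,0,0,0],
    [0.6,0.0005,0.0167,0,0,0,0],
    [0.6,-0.0017,0.0166,0,0,0,0],
    [0.6,-0.0039,0.0162,0,0,0,0],
    [0.6,-0.0061,0.0156,0,0,0,0],
    [0.6,-0.0081,0.0146,0,0,0,0],
    [0.6,0,0,0,0,0,0]
  ]
}}

```text
time_s: 17.65
eef_pos: [471.1, 75.8, 206.2]
ee_rot: [-0.0, -0.034, 0.999, 0.001]
force: [-2.7, 2.8, -3.2]
grip_width: 0.253
grip_force: 21.7
```

```bash
python3 -c "
from h import *
tang(); arc(-29,38,9)"
```

```text
t 17.9 h -28.9 r 125.2 resist -1.14 radial out 5.51
h now -28.89203039238152 r 125.15631501574627
[0.0079, -0.0142] [0.006, -0.0151] [0.004, -0.0157] [0.0019, -0.0161] [-0.0002, -0.0162] [-0.0023, -0.0161] [-0.0044, -0.0156] [-0.0064, -0.0149] [-0.0082, -0.014]
```

Call:
{"api": "send_rows", "payload": {
  "targets": [
    [0.6,0.0079,-0.0142,0,0,0,0],
    [0.6,0.006,-0.0151,0,0,0,0],
    [0.6,0.004,-0.0157,0,0,0,0],
    [0.6,0.0019,-0.0161,0,0,0,0],
    [0.6,-0.0002,-0.0162,0,0,0,0],
    [0.6,-0.0023,-0.0161,0,0,0,0],
    [0.6,-0.0044,-0.0156,0,0,0,0],
    [0.6,-0.0064,-0.0149,0,0,0,0],
    [0.6,-0.0082,-0.014,0,0,0,0],
    [0.6,0,0,0,0,0,0]
  ]
}}

```text
time_s: 19.15
eef_pos: [482.6, -64.1, 206.3]
ee_rot: [0.001, -0.033, 0.999, -0.0]
force: [-0.6, -0.4, -4.7]
grip_width: 0.251
grip_force: 21.5
```

```bash
python3 -c "
from h import *
tang(); arc(38,5,8);arc(5,-29,9)"
```

```text
t 19.4 h 37.9 r 124.9 resist 0.67 radial out 0.92
h now 37.94851848004583 r 124.91339234727792
[0.0048, 0.0076] [0.0042, 0.0079] [0.0036, 0.0082] [0.003, 0.0085] [0.0024, 0.0087] [0.0018, 0.0088] [0.0012, 0.0089] [0.0005, 0.009] 
h now 37.94851848004583 r 124.91339234727792
[-0.0001, 0.0082] [-0.0006, 0.0082] [-0.0012, 0.0082] [-0.0017, 0.0081] [-0.0022, 0.0079] [-0.0028, 0.0078] [-0.0033, 0.0076] [-0.0038, 0.0073] [-0.0042, 0.0071]
```

Call:
{"api": "send_rows", "payload": {
  "targets": [
    [0.6,0.0048,0.0076,0,0,0,0],
    [0.6,0.0042,0.0079,0,0,0,0],
    [0.6,0.0036,0.0082,0,0,0,0],
    [0.6,0.003,0.0085,0,0,0,0],
    [0.6,0.0024,0.0087,0,0,0,0],
    [0.6,0.0018,0.0088,0,0,0,0],
    [0.6,0.0012,0.0089,0,0,0,0],
    [0.6,0.0005,0.009,0,0,0,0],
    [0.6,0,0,0,0,0,0],
    [0.6,0,0,0,0,0,0]
  ]
}}

```text
time_s: 20.65
eef_pos: [455.4, 3.2, 206.3]
ee_rot: [-0.0, -0.033, 0.999, 0.0]
force: [-5.9, 1.0, -4.7]
grip_width: 0.249
grip_force: 21.5
```

```bash
python3 -c "
from h import *
tang();arc(5,-29,9)
a=ctrl.capture('scene')
for q in('cap_top','ram'): print(q,[(d['point'],round(d['score'],2)) for d in ctrl.landmark_of(q,a)[:3]])
print([d['extent'] for d in ctrl.boxes_of('vial',a)[:2]],[d['extent'] for d in ctrl.boxes_of('ram',a)[:2]])
im=np.hstack([cv2.resize(p['img'][y:y+60,x:x+60],(400,500),interpolation=cv2.INTER_CUBIC) for p,x,y in((a,270,240),(ctrl.capture('side'),285,255))])
cv2.imwrite('pics/c1.png',cv2.cvtColor(im,cv2.COLOR_RGB2BGR))
"
```

```text
t 20.9 h 5.1 r 125.0 resist -0.79 radial out 5.58
h now 5.072157071162088 r 125.03562989764404
[-0.0001, 0.0082] [-0.0006, 0.0082] [-0.0012, 0.0082] [-0.0017, 0.0081] [-0.0022, 0.0079] [-0.0028, 0.0078] [-0.0033, 0.0076] [-0.0038, 0.0073] [-0.0042, 0.0071] 
cap_top [([200.2, 277.7], 0.7), ([329.5, 201.8], 0.6), ([298.7, 263.9], 0.41)]
ram [([376.6, 299.3], 0.19)]
[[287.2, 267.5, 20.4, 32.1], [190.3, 269.6, 27.1, 44.5]] [[286.1, 208.9, 23.2, 19.6]]
```

View pics/c1.png

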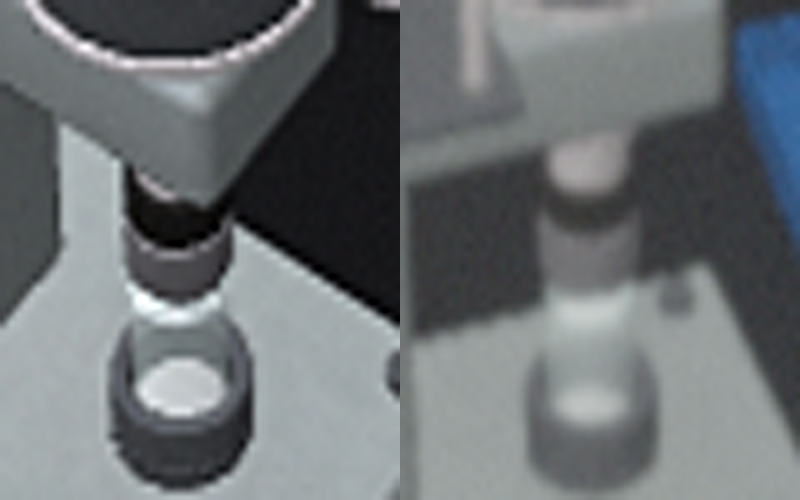

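This crop (my 10th and last picture) shows the foot close to or on the cap: scene at about (297,270), side at about (313,283). The standing force relaxes, so from here I read resistance while still moving.

```bash
cat >> h.py <<'E'
def dyn():
    s=ctrl.sense(); F=s['force']; v=C-s['eef_pos'][:2]; h=np.arctan2(v[1],v[0])
    print('t',s['time_s'],'h',round(np.degrees(h),1),'r',round(np.hypot(*v),1),'RES',round(F[0]*np.sin(h)-F[1]*np.cos(h),2),'rad',round(-F[0]*np.cos(h)-F[1]*np.sin(h),2),'grip',s['grip_force'],'wt',np.round(s['wrist_torque'],2))
E
python3 -c "
from h import *
arc(5,-13,10)"
```

```text
h now 5.074644324607967 r 125.063351449129
[0.0, 0.0039] [-0.0001, 0.0039] [-0.0002, 0.0039] [-0.0003, 0.0039] [-0.0005, 0.0039] [-0.0006, 0.0039] [-0.0007, 0.0039] [-0.0008, 0.0038] [-0.001, 0.0038] [-0.0011, 0.0038]
```

Call:
{"api": "send_rows", "payload": {
  "targets": [
    [0.6,0.0002,0.0039,0,0,0,0],
    [0.6,0.0001,0.0039,0,0,0,0],
    [0.6,0,0.0039,0,0,0,0],
    [0.6,-0.0001,0.0039,0,0,0,0],
    [0.6,-0.0003,0.0039,0,0,0,0],
    [0.6,-0.0005,0.0039,0,0,0,0],
    [0.6,-0.0007,0.0039,0,0,0,0],
    [0.6,-0.0008,0.0038,0,0,0,0],
    [0.6,-0.001,0.0038,0,0,0,0],
    [0.6,-0.0011,0.0038,0,0,0,0]
  ]
}}

```text
time_s: 22.45
eef_pos: [457.9, 41.9, 206.3]
ee_rot: [0.001, -0.033, 0.999, -0.0]
force: [3.3, -3.9, -10.2]
grip_width: 0.249
grip_force: 21.0
```

```bash
python3 -c "
from h import *
dyn();tang(3);arc(-13,-29,10)"
```

```text
t 22.45 h -12.9 r 125.2 RES 3.07 rad -4.12 grip 21.0403373837471 wt [-0.59 -0.63 -0.02]
t 22.6 h -13.0 r 125.2 resist 0.8 radial out -5.14
h now -12.962189869395626 r 125.23788892063173
[-0.0011, 0.0033] [-0.0011, 0.0033] [-0.0012, 0.0033] [-0.0013, 0.0032] [-0.0014, 0.0032] [-0.0015, 0.0031] [-0.0016, 0.0031] [-0.0017, 0.0031] [-0.0018, 0.003] [-0.0018, 0.003]
```

Call:
{"api": "send_rows", "payload": {
  "targets": [
    [0.6,-0.0007,0.0017,0,0,0,0],
    [0.6,-0.0006,0.0017,0,0,0,0],
    [0.6,-0.0006,0.0016,0,0,0,0],
    [0.6,-0.0006,0.0017,0,0,0,0],
    [0.6,-0.0006,0.0016,0,0,0,0],
    [0.6,-0.0006,0.0016,0,0,0,0],
    [0.6,-0.0007,0.0016,0,0,0,0],
    [0.6,-0.0006,0.0016,0,0,0,0],
    [0.6,-0.0007,0.0016,0,0,0,0],
    [0.6,-0.0007,0.0016,0,0,0,0]
  ]
}}

```text
time_s: 23.85
eef_pos: [462.8, 58.4, 206.3]
ee_rot: [0.0, -0.033, 0.999, -0.0]
force: [2.8, -4.5, -8.8]
grip_width: 0.252
grip_force: 21.1
```

```bash
python3 -c "
from h import *
dyn();arc(-20.8,-29,10)"
```

```text
t 23.85 h -20.8 r 125.3 RES 3.18 rad -4.23 grip 21.119261384010315 wt [-0.7  -0.45 -0.06]
h now -20.752748840031757 r 125.28580090655845
[-0.0008, 0.0016] [-0.0008, 0.0016] [-0.0008, 0.0016] [-0.0008, 0.0016] [-0.0008, 0.0016] [-0.0009, 0.0016] [-0.0009, 0.0016] [-0.0009, 0.0015] [-0.0009, 0.0015] [-0.001, 0.0015]
```

Call:
{"api": "send_rows", "payload": {
  "targets": [
    [0.6,-0.001,0.0016,0,0,0,0],
    [0.6,-0.0009,0.0016,0,0,0,0],
    [0.6,-0.0008,0.0016,0,0,0,0],
    [0.6,-0.0008,0.0016,0,0,0,0],
    [0.6,-0.0008,0.0016,0,0,0,0],
    [0.6,-0.0009,0.0016,0,0,0,0],
    [0.6,-0.0009,0.0016,0,0,0,0],
    [0.6,-0.0009,0.0015,0,0,0,0],
    [0.6,-0.0009,0.0015,0,0,0,0],
    [0.6,-0.001,0.0015,0,0,0,0]
  ]
}}

```text
time_s: 25.1
eef_pos: [470.5, 74.9, 206.3]
ee_rot: [-0.0, -0.033, 0.999, 0.0]
force: [-0.1, -3.4, -8.0]
grip_width: 0.248
grip_force: 21.2
```

```bash
python3 -c "
from h import *
dyn();arc(-29,38,9);arc(38,16,10)"
```

```text
t 25.1 h -29.1 r 125.3 RES 3.04 rad -1.6 grip 21.20957762002945 wt [-0.67 -0.09  0.02]
h now -29.08224731487391 r 125.30610695856036
[0.0079, -0.0142] [0.006, -0.0151] [0.004, -0.0157] [0.0019, -0.0161] [-0.0002, -0.0162] [-0.0023, -0.0161] [-0.0044, -0.0156] [-0.0064, -0.0149] [-0.0082, -0.014] 
h now -29.08224731487391 r 125.30610695856036
[0.0026, 0.004] [0.0025, 0.0041] [0.0023, 0.0042] [0.0021, 0.0043] [0.002, 0.0044] [0.0018, 0.0044] [0.0016, 0.0045] [0.0015, 0.0046] [0.0013, 0.0046] [0.0011, 0.0047]
```

Call:
{"api": "send_rows", "payload": {
  "targets": [
    [0.6,0.0079,-0.0142,0,0,0,0],
    [0.6,0.006,-0.0151,0,0,0,0],
    [0.6,0.004,-0.0157,0,0,0,0],
    [0.6,0.0019,-0.0161,0,0,0,0],
    [0.6,-0.0002,-0.0162,0,0,0,0],
    [0.6,-0.0023,-0.0161,0,0,0,0],
    [0.6,-0.0044,-0.0156,0,0,0,0],
    [0.6,-0.0064,-0.0149,0,0,0,0],
    [0.6,-0.0082,-0.014,0,0,0,0],
    [0.6,0,0,0,0,0,0]
  ]
}}

```text
time_s: 26.35
eef_pos: [482.0, -63.6, 206.3]
ee_rot: [0.001, -0.032, 0.999, 0.001]
force: [6.5, 3.0, -9.1]
grip_width: 0.248
grip_force: 21.1
```

```bash
python3 -c "
from h import *
tang(1);
for a in (38,30,22,14,6,-2,-10,-18): arc(a,a-8,2)
"
```

```text
t 26.4 h 38.2 r 125.0 resist 2.25 radial out -6.96
h now 38.24260102419792 r 125.01743814840131
[0.0047, 0.0074] [0.0041, 0.0077] 
h now 38.24260102419792 r 125.01743814840131
[0.0036, 0.008] [0.003, 0.0082] 
h now 38.24260102419792 r 125.01743814840131
[0.0024, 0.0084] [0.0019, 0.0085] 
h now 38.24260102419792 r 125.01743814840131
[0.0013, 0.0086] [0.0006, 0.0087] 
h now 38.24260102419792 r 125.01743814840131
[0.0, 0.0087] [-0.0006, 0.0087] 
h now 38.24260102419792 r 125.01743814840131
[-0.0012, 0.0086] [-0.0018, 0.0085] 
h now 38.24260102419792 r 125.01743814840131
[-0.0024, 0.0084] [-0.0029, 0.0082] 
h now 38.24260102419792 r 125.01743814840131
[-0.0035, 0.008] [-0.0041, 0.0077]
```

Call:
{"api": "send_rows", "payload": {
  "targets": [
    [0.6,0.0007,0.0016,0,0,0,0],
    [0.6,0.0008,0.0015,0,0,0,0],
    [0.6,0.0009,0.0015,0,0,0,0],
    [0.6,0.0009,0.0015,0,0,0,0],
    [0.6,0.0009,0.0015,0,0,0,0],
    [0.6,0.0008,0.0015,0,0,0,0],
    [0.6,0.0008,0.0015,0,0,0,0],
    [0.6,0.0008,0.0016,0,0,0,0],
    [0.6,0.0008,0.0016,0,0,0,0],
    [0.6,0.0008,0.0016,0,0,0,0]
  ]
}}

```text
time_s: 27.65
eef_pos: [471.6, -48.0, 206.3]
ee_rot: [-0.001, -0.033, 0.999, -0.0]
force: [-4.1, -3.1, -5.3]
grip_width: 0.253
grip_force: 21.5
```

```bash
python3 -c "
from h import *
dyn()"
```

```text
t 27.65 h 29.8 r 124.9 RES 0.61 rad 5.11 grip 21.493738889694214 wt [-0.54  0.68  0.02]
```

Call:
{"api": "send_rows", "payload": {
  "targets": [
    [0.6,0.0009,0.0015,0,0,0,0],
    [0.6,0.0008,0.0016,0,0,0,0],
    [0.6,0.0007,0.0016,0,0,0,0],
    [0.6,0.0007,0.0016,0,0,0,0],
    [0.6,0.0007,0.0016,0,0,0,0],
    [0.6,0.0006,0.0016,0,0,0,0],
    [0.6,0.0006,0.0016,0,0,0,0],
    [0.6,0.0006,0.0016,0,0,0,0],
    [0.6,0.0006,0.0017,0,0,0,0],
    [0.6,0.0006,0.0017,0,0,0,0]
  ]
}}

```text
time_s: 28.9
eef_pos: [463.9, -32.1, 206.3]
ee_rot: [-0.0, -0.033, 0.999, 0.0]
force: [-3.8, -3.1, -4.3]
grip_width: 0.254
grip_force: 21.5
```

```bash
python3 -c "
from h import *
dyn()"
```

```text
t 28.9 h 21.7 r 124.9 RES 1.49 rad 4.7 grip 21.500867307186127 wt [-0.4   0.66 -0.  ]
```

Call:
{"api": "send_rows", "payload": {
  "targets": [
    [0.6,0.0007,0.0016,0,0,0,0],
    [0.6,0.0006,0.0017,0,0,0,0],
    [0.6,0.0005,0.0017,0,0,0,0],
    [0.6,0.0005,0.0017,0,0,0,0],
    [0.6,0.0005,0.0017,0,0,0,0],
    [0.6,0.0004,0.0017,0,0,0,0],
    [0.6,0.0004,0.0017,0,0,0,0],
    [0.6,0.0004,0.0017,0,0,0,0],
    [0.6,0.0004,0.0017,0,0,0,0],
    [0.6,0.0003,0.0017,0,0,0,0]
  ]
}}

```text
time_s: 30.15
eef_pos: [458.5, -15.7, 206.3]
ee_rot: [0.0, -0.033, 0.999, -0.0]
force: [-1.1, -3.4, -7.2]
grip_width: 0.248
grip_force: 21.3
```

```bash
python3 -c "
from h import *
dyn()"
```

```text
t 30.15 h 13.7 r 125.1 RES 3.07 rad 1.87 grip 21.326362788677216 wt [-0.56  0.11  0.03]
```

Call:
{"api": "send_rows", "payload": {
  "targets": [
    [0.6,0.0003,0.0017,0,0,0,0],
    [0.6,0.0003,0.0017,0,0,0,0],
    [0.6,0.0003,0.0017,0,0,0,0],
    [0.6,0.0002,0.0017,0,0,0,0],
    [0.6,0.0002,0.0017,0,0,0,0],
    [0.6,0.0002,0.0017,0,0,0,0],
    [0.6,0.0001,0.0017,0,0,0,0],
    [0.6,0.0001,0.0018,0,0,0,0],
    [0.6,0.0001,0.0018,0,0,0,0],
    [0.6,0.0001,0.0018,0,0,0,0]
  ]
}}

```text
time_s: 31.4
eef_pos: [455.5, 1.5, 206.3]
ee_rot: [0.0, -0.033, 0.999, -0.0]
force: [2.7, -3.1, -9.5]
grip_width: 0.245
grip_force: 21.2
```

```bash
python3 -c "
from h import *
dyn()"
```

```text
t 31.4 h 5.7 r 125.1 RES 3.39 rad -2.37 grip 21.171820163726807 wt [-0.41 -0.48  0.09]
```

Call:
{"api": "send_rows", "payload": {
  "targets": [
    [0.6,-0.0001,0.0017,0,0,0,0],
    [0.6,0,0.0018,0,0,0,0],
    [0.6,0,0.0017,0,0,0,0],
    [0.6,0,0.0018,0,0,0,0],
    [0.6,0,0.0017,0,0,0,0],
    [0.6,-0.0001,0.0018,0,0,0,0],
    [0.6,-0.0001,0.0017,0,0,0,0],
    [0.6,-0.0001,0.0017,0,0,0,0],
    [0.6,-0.0002,0.0017,0,0,0,0],
    [0.6,-0.0002,0.0017,0,0,0,0]
  ]
}}

```text
time_s: 32.65
eef_pos: [455.0, 18.8, 206.3]
ee_rot: [-0.0, -0.033, 0.999, -0.0]
force: [-0.2, -3.1, -7.7]
grip_width: 0.249
grip_force: 21.2
```

```bash
python3 -c "
from h import *
dyn()"
```

```text
t 32.65 h -2.2 r 125.1 RES 3.11 rad 0.09 grip 21.224469244480133 wt [-0.49 -0.01 -0.02]
```

Call:
{"api": "send_rows", "payload": {
  "targets": [
    [0.6,-0.0002,0.0017,0,0,0,0],
    [0.6,-0.0002,0.0017,0,0,0,0],
    [0.6,-0.0002,0.0017,0,0,0,0],
    [0.6,-0.0003,0.0017,0,0,0,0],
    [0.6,-0.0003,0.0017,0,0,0,0],
    [0.6,-0.0003,0.0017,0,0,0,0],
    [0.6,-0.0003,0.0017,0,0,0,0],
    [0.6,-0.0004,0.0017,0,0,0,0],
    [0.6,-0.0004,0.0017,0,0,0,0],
    [0.6,-0.0004,0.0017,0,0,0,0]
  ]
}}

```text
time_s: 33.9
eef_pos: [456.8, 36.0, 206.3]
ee_rot: [-0.0, -0.033, 0.999, 0.0]
force: [-2.8, -2.1, -6.4]
grip_width: 0.254
grip_force: 21.3
```

```bash
python3 -c "
from h import *
dyn()"
```

```text
t 33.9 h -10.1 r 125.1 RES 2.59 rad 2.39 grip 21.314373314380646 wt [-0.39  0.54  0.01]
```

Call:
{"api": "send_rows", "payload": {
  "targets": [
    [0.6,-0.0003,0.0017,0,0,0,0],
    [0.6,-0.0004,0.0017,0,0,0,0],
    [0.6,-0.0004,0.0017,0,0,0,0],
    [0.6,-0.0005,0.0017,0,0,0,0],
    [0.6,-0.0005,0.0017,0,0,0,0],
    [0.6,-0.0005,0.0016,0,0,0,0],
    [0.6,-0.0006,0.0017,0,0,0,0],
    [0.6,-0.0006,0.0016,0,0,0,0],
    [0.6,-0.0006,0.0017,0,0,0,0],
    [0.6,-0.0006,0.0016,0,0,0,0]
  ]
}}

```text
time_s: 35.15
eef_pos: [461.0, 52.9, 206.3]
ee_rot: [0.0, -0.033, 0.999, -0.0]
force: [0.9, -3.7, -9.3]
grip_width: 0.251
grip_force: 21.2
```

```bash
python3 -c "
from h import *
dyn()"
```

```text
t 35.15 h -18.1 r 125.2 RES 3.21 rad -2.0 grip 21.2401682138443 wt [-0.6  -0.12 -0.08]
```

Call:
{"api": "send_rows", "payload": {
  "targets": [
    [0.6,-0.001,0.0022,0,0,0,0],
    [0.6,-0.001,0.0022,0,0,0,0],
    [0.6,-0.001,0.0022,0,0,0,0],
    [0.6,-0.001,0.0022,0,0,0,0],
    [0.6,-0.0011,0.0021,0,0,0,0],
    [0.6,-0.0011,0.0021,0,0,0,0],
    [0.6,-0.0012,0.0021,0,0,0,0],
    [0.6,-0.0012,0.0021,0,0,0,0],
    [0.6,-0.0012,0.0021,0,0,0,0],
    [0.6,-0.0013,0.002,0,0,0,0]
  ]
}}

```text
time_s: 36.4
eef_pos: [470.5, 75.0, 206.3]
ee_rot: [-0.0, -0.033, 0.999, -0.0]
force: [0.8, -3.4, -7.5]
grip_width: 0.253
grip_force: 21.3
```

```bash
python3 -c "
from h import *
dyn();arc(-29,40,10)"
```

```text
t 36.4 h -29.1 r 125.3 RES 2.58 rad -2.41 grip 21.256029903888702 wt [-0.59 -0.08  0.01]
h now -29.132007877365517 r 125.30658524532389
[0.0074, -0.0131] [0.0057, -0.0139] [0.004, -0.0145] [0.0023, -0.0149] [0.0005, -0.015] [-0.0014, -0.015] [-0.0031, -0.0147] [-0.0049, -0.0142] [-0.0066, -0.0135] [-0.0081, -0.0127]
```

Stroke-to-stroke loss matches the 22.5° teeth, so I'll make the next back stroke slightly over 67.5° to engage 3 teeth. First a quick numeric check of ram and cap height along the axis, initial against now.

Run:
```python
from h import *
b=ctrl.capture('side');a=ctrl.capture('scene')
z=np.arange(60,126,3.)
for n,p,f in(('side',b,'d1.png'),('scene',a,'s1.png')):
    g0=cv2.imread('pics/'+f,0).astype(float); g1=cv2.cvtColor(p['img'],cv2.COLOR_RGB2GRAY).astype(float)
    cam=-np.array(p['R']).T@p['t']; d=cam[:2]-C; d/=np.hypot(*d)
    uv=np.array([proj(p,[*(C+15*d),zz]) for zz in z],np.float32)
    print(n,'rows',uv[0],uv[-1])
    for g in(g0,g1):
        q=np.mean([cv2.remap(g.astype(np.float32),uv[:,:1]+k,uv[:,1:],1)[:,0] for k in(-2,0,2)],0); print(dict(zip(z.astype(int).tolist(),q.astype(int).tolist())))
```

```text
side rows [312.49817 297.09726] [311.9815  271.44687]
{60: 155, 63: 161, 66: 173, 69: 188, 72: 198, 75: 188, 78: 149, 81: 119, 84: 112, 87: 113, 90: 117, 93: 123, 96: 131, 99: 129, 102: 115, 105: 81, 108: 62, 111: 58, 114: 73, 117: 119, 120: 145, 123: 138}
{60: 156, 63: 162, 66: 173, 69: 187, 72: 183, 75: 146, 78: 116, 81: 113, 84: 113, 87: 105, 90: 79, 93: 62, 96: 60, 99: 74, 102: 115, 105: 154, 108: 162, 111: 162, 114: 163, 117: 161, 120: 156, 123: 140}
scene rows [296.0108  283.20184] [295.2805  259.49146]
{60: 192, 63: 123, 66: 118, 69: 118, 72: 135, 75: 212, 78: 199, 81: 114, 84: 65, 87: 72, 90: 73, 93: 74, 96: 121, 99: 131, 102: 133, 105: 94, 108: 22, 111: 14, 114: 47, 117: 84, 120: 109, 123: 111}
{60: 192, 63: 124, 66: 119, 69: 120, 72: 140, 75: 171, 78: 64, 81: 70, 84: 74, 87: 78, 90: 88, 93: 15, 96: 15, 99: 18, 102: 22, 105: 65, 108: 132, 111: 139, 114: 124, 117: 111, 120: 105, 123: 110}
```

The ram has moved ≈14.7 mm and the cap ≈3.5 mm of its 4–6 mm, so only about 0.1–0.5 rad remains. I'll make a back stroke of two teeth plus a little (47°), then fine steps.

```bash
python3 -c "
from h import *
arc(-29,18,8)
for a in (18,13,8,3,-2,-7,-12): arc(a,a-5,1)"
```

```text
h now -29.208315933012084 r 125.29371417931682
[0.0064, -0.0111] [0.0052, -0.0117] [0.004, -0.0122] [0.0027, -0.0125] [0.0014, -0.0127] [0.0001, -0.0128] [-0.0012, -0.0128] [-0.0025, -0.0126] 
h now -29.208315933012084 r 125.29371417931682
[0.0022, 0.0107] 
h now -29.208315933012084 r 125.29371417931682
[0.0013, 0.0108] 
h now -29.208315933012084 r 125.29371417931682
[0.0003, 0.0109] 
h now -29.208315933012084 r 125.29371417931682
[-0.0006, 0.0109] 
h now -29.208315933012084 r 125.29371417931682
[-0.0016, 0.0108] 
h now -29.208315933012084 r 125.29371417931682
[-0.0025, 0.0106] 
h now -29.208315933012084 r 125.29371417931682
[-0.0034, 0.0104]
```

Call:
{"api": "send_rows", "payload": {
  "targets": [
    [0.6,0.0064,-0.0111,0,0,0,0],
    [0.6,0.0052,-0.0117,0,0,0,0],
    [0.6,0.004,-0.0122,0,0,0,0],
    [0.6,0.0027,-0.0125,0,0,0,0],
    [0.6,0.0014,-0.0127,0,0,0,0],
    [0.6,0.0001,-0.0128,0,0,0,0],
    [0.6,-0.0012,-0.0128,0,0,0,0],
    [0.6,-0.0025,-0.0126,0,0,0,0],
    [0.6,0,0,0,0,0,0],
    [0.6,0,0,0,0,0,0]
  ]
}}

```text
time_s: 37.75
eef_pos: [461.1, -24.8, 206.3]
ee_rot: [0.0, -0.033, 0.999, -0.0]
force: [4.5, 0.3, -9.3]
grip_width: 0.249
grip_force: 21.1
```

Call:
{"api": "send_rows", "payload": {
  "targets": [
    [0.6,0.0003,0.0011,0,0,0,0],
    [0.6,0.0002,0.0011,0,0,0,0],
    [0.6,0.0002,0.001,0,0,0,0],
    [0.6,0.0002,0.0011,0,0,0,0],
    [0.6,0.0002,0.0011,0,0,0,0],
    [0.6,0.0002,0.001,0,0,0,0],
    [0.6,0.0002,0.0011,0,0,0,0],
    [0.6,0.0002,0.0011,0,0,0,0],
    [0.6,0.0002,0.001,0,0,0,0],
    [0.6,0.0002,0.0011,0,0,0,0]
  ]
}}

```text
time_s: 39.0
eef_pos: [458.0, -13.8, 206.3]
ee_rot: [-0.0, -0.033, 0.999, -0.0]
force: [1.6, -3.0, -8.2]
grip_width: 0.252
grip_force: 21.1
```

```bash
python3 -c "
from h import *
dyn()"
```

```text
t 39.0 h 12.8 r 125.1 RES 3.26 rad -0.89 grip 21.13773912191391 wt [-0.48 -0.34 -0.02]
```

Biting at 3.3 N, cap sliding. Next 5° step.

Call:
{"api": "send_rows", "payload": {
  "targets": [
    [0.6,0.0001,0.0011,0,0,0,0],
    [0.6,0.0001,0.0011,0,0,0,0],
    [0.6,0.0001,0.0011,0,0,0,0],
    [0.6,0.0001,0.0011,0,0,0,0],
    [0.6,0.0001,0.0011,0,0,0,0],
    [0.6,0.0001,0.0011,0,0,0,0],
    [0.6,0.0001,0.0011,0,0,0,0],
    [0.6,0.0001,0.0011,0,0,0,0],
    [0.6,0.0001,0.0011,0,0,0,0],
    [0.6,0.0001,0.0011,0,0,0,0]
  ]
}}

```text
time_s: 40.25
eef_pos: [456.1, -2.9, 206.3]
ee_rot: [-0.0, -0.033, 0.999, -0.0]
force: [-3.6, -3.5, -6.3]
grip_width: 0.25
grip_force: 21.4
```

```bash
python3 -c "
from h import *
dyn()"
```

```text
t 40.25 h 7.7 r 125.1 RES 2.98 rad 4.06 grip 21.37980580329895 wt [-0.6   0.55  0.03]
```

Call:
{"api": "send_rows", "payload": {
  "targets": [
    [0.6,0.0003,0.0011,0,0,0,0],
    [0.6,0.0001,0.0011,0,0,0,0],
    [0.6,0,0.0011,0,0,0,0],
    [0.6,0,0.0011,0,0,0,0],
    [0.6,0.0001,0.0011,0,0,0,0],
    [0.6,0,0.0011,0,0,0,0],
    [0.6,0,0.0011,0,0,0,0],
    [0.6,0,0.0011,0,0,0,0],
    [0.6,0,0.0011,0,0,0,0],
    [0.6,0,0.0011,0,0,0,0]
  ]
}}

```text
time_s: 41.5
eef_pos: [455.0, 8.1, 206.3]
ee_rot: [-0.0, -0.033, 0.999, 0.0]
force: [-4.3, -3.2, -6.4]
grip_width: 0.248
grip_force: 21.4
```

```bash
python3 -c "
from h import *
dyn()"
```

```text
t 41.5 h 2.7 r 125.1 RES 3.01 rad 4.47 grip 21.374132931232452 wt [-0.6   0.61 -0.01]
```

Call:
{"api": "send_rows", "payload": {
  "targets": [
    [0.6,0.0002,0.0011,0,0,0,0],
    [0.6,0,0.0011,0,0,0,0],
    [0.6,0,0.0011,0,0,0,0],
    [0.6,0,0.0011,0,0,0,0],
    [0.6,-0.0001,0.0011,0,0,0,0],
    [0.6,0,0.0011,0,0,0,0],
    [0.6,-0.0001,0.0011,0,0,0,0],
    [0.6,0,0.0011,0,0,0,0],
    [0.6,-0.0001,0.0011,0,0,0,0],
    [0.6,-0.0001,0.0011,0,0,0,0]
  ]
}}

```text
time_s: 42.75
eef_pos: [454.9, 19.0, 206.3]
ee_rot: [0.0, -0.033, 0.999, -0.0]
force: [3.6, -3.8, -10.6]
grip_width: 0.247
grip_force: 21.1
```

```bash
python3 -c "
from h import *
dyn()"
```

```text
t 42.75 h -2.3 r 125.2 RES 3.64 rad -3.71 grip 21.132281720638275 wt [-0.61 -0.47 -0.02]
```

Call:
{"api": "send_rows", "payload": {
  "targets": [
    [0.6,-0.0003,0.0011,0,0,0,0],
    [0.6,-0.0002,0.0011,0,0,0,0],
    [0.6,-0.0001,0.0011,0,0,0,0],
    [0.6,-0.0002,0.0011,0,0,0,0],
    [0.6,-0.0001,0.0011,0,0,0,0],
    [0.6,-0.0002,0.0011,0,0,0,0],
    [0.6,-0.0002,0.0011,0,0,0,0],
    [0.6,-0.0002,0.001,0,0,0,0],
    [0.6,-0.0002,0.0011,0,0,0,0],
    [0.6,-0.0002,0.0011,0,0,0,0]
  ]
}}

```text
time_s: 44.0
eef_pos: [455.8, 30.0, 206.3]
ee_rot: [-0.0, -0.033, 0.999, -0.0]
force: [1.9, -5.6, -8.7]
grip_width: 0.251
grip_force: 21.2
```

```bash
python3 -c "
from h import *
dyn()"
```

```text
t 44.0 h -7.3 r 125.2 RES 5.27 rad -2.59 grip 21.15822046995163 wt [-0.85 -0.25 -0.05]
```

Resistance rose 3.0→3.6→5.3 N at 1 N per 7 mm: seated. I'll stop here, release and lift straight up.

Call:
{"api": "send_rows", "payload": {
  "targets": [
    [-0.06,0,0,0,0,0,0],
    [-0.06,0,0,0,0,0,0],
    [-0.06,0,0,0,0,0,0],
    [-0.06,0,0,0,0,0,0],
    [-0.06,0,0,-0.008,0,0,0],
    [-0.06,0,0,-0.015,0,0,0],
    [-0.06,0,0,-0.02,0,0,0],
    [-0.06,0,0,-0.025,0,0,0],
    [-0.06,0,0,-0.025,0,0,0],
    [-0.06,0,0,0,0,0,0]
  ]
}}

```text
time_s: 45.25
eef_pos: [456.4, 29.9, 301.0]
ee_rot: [0.002, -0.033, 0.999, -0.0]
force: [0.8, -0.3, -0.1]
grip_width: 0.526
grip_force: 0.0
```

Run:
```python
from h import *
b=ctrl.capture('side');a=ctrl.capture('scene')
z=np.arange(60,111,3.)
for n,p in(('side',b),('scene',a)):
    g=cv2.cvtColor(p['img'],cv2.COLOR_RGB2GRAY).astype(np.float32)
    cam=-np.array(p['R']).T@p['t']; d=cam[:2]-C; d/=np.hypot(*d)
    uv=np.array([proj(p,[*(C+15*d),zz]) for zz in z],np.float32)
    q=np.mean([cv2.remap(g,uv[:,:1]+k,uv[:,1:],1)[:,0] for k in(-2,0,2)],0); print(n,dict(zip(z.astype(int).tolist(),q.astype(int).tolist())))
for q,zz in(('handle_knob',220),('lever_tip',232),('head_top',206)):
  for d in ctrl.landmark_of(q,a)[:2]: print(q,d['point'],atz(a,d['point'],zz))
s=ctrl.sense();print(s['force'],s['eef_pos'],s['time_s'],s['grip_width'])
```

```text
side {60: 156, 63: 163, 66: 172, 69: 179, 72: 164, 75: 130, 78: 113, 81: 114, 84: 112, 87: 99, 90: 72, 93: 60, 96: 65, 99: 98, 102: 141, 105: 160, 108: 163}
scene {60: 193, 63: 123, 66: 120, 69: 121, 72: 130, 75: 134, 78: 64, 81: 72, 84: 75, 87: 77, 90: 60, 93: 14, 96: 17, 99: 19, 102: 32, 105: 99, 108: 144}
handle_knob [249.7, 179.7] [458.61212341  27.05618152]
handle_knob [256.8, 348.3] [ 729.90662768 -212.91358145]
lever_tip [299.5, 216.0] [603.50409512   2.87653844]
lever_tip [329.3, 365.9] [ 820.00219867 -177.41142101]
head_top [315.9, 369.5] [ 800.53401062 -179.49074503]
head_top [298.4, 218.8] [585.90348869  18.49324286]
[0.41480476 0.99970965 0.2083397 ] [455.51181275  30.04206671 298.42788912] 45.5 0.5282928160183522
```

Run:
```python
from h import *
w=ctrl.capture('wrist');b=ctrl.capture('side')
for n,p in(('w',w),('side',b)):
  for q,zz in(('handle_knob',220),('lever_tip',232),('head_top',206)):
    print(n,q,[(np.round(d['point']),round(d['score'],2),np.round(atz(p,d['point'],zz))) for d in ctrl.landmark_of(q,p)[:2]])
  for r in(0.4,-.07,-.5): print('expected at rel',r,proj(p,[580+32*np.cos(r-.127),14+32*np.sin(r-.127),232]))
```

```text
w handle_knob [(array([307., 249.]), 0.86, array([454.,  24.]))]
w lever_tip []
w head_top [(array([288., 408.]), 0.76, array([585.,  17.]))]
expected at rel 0.4 [292.73932083 464.8104078 ]
expected at rel -0.07 [271.55482697 464.35467839]
expected at rel -0.5 [253.86438288 457.36499689]
side handle_knob [(array([247., 229.]), 0.85, array([458.,  26.])), (array([399., 312.]), 0.58, array([ 661., -278.]))]
side lever_tip [(array([325., 225.]), 0.62, array([603., -11.])), (array([438., 282.]), 0.42, array([ 741., -230.]))]
side head_top [(array([437., 297.]), 0.95, array([ 740., -237.])), (array([312., 231.]), 0.66, array([582.,  14.]))]
expected at rel 0.4 [325.79518483 215.71860867]
expected at rel -0.07 [327.77020841 219.44005848]
expected at rel -0.5 [326.38217753 222.98109941]
```

The lever reads at the lower end, the robot is clear and the cap is seated. Handing in.

```bash
python3 -c "
from rig import ctrl
print(ctrl.finish_job())"
```

```text
the job is handed in; nothing more can be done
None
```

I handed the job in at about 45 s: the lever is flipped to lower, and I pumped the cap until I felt it seat, stopping at about 5.3 N. The press is released and the arm is clear. I made no contact with the vial or the things around it.

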